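# Discharge the sample vial and put it on the balance

### The job

The vial in the dry box has picked up static and would make the balance drift: give it at least two full strokes of the antistatic gun clamped beside the box, each time squeezing the trigger right in, holding it for a moment and letting it come all the way out again. Then reach in through the open round port, lift the vial off its pedestal and stand it upright near the middle of the balance pan. Do not jam against the port panel, and leave the two other vials alone.

Things in the scene. Friction and masses are not known exactly. Their poses are not given: they have to be found in the camera images.
- dry_box: Fixed clear dry box with a white sloping front. Origin on the table straight under the pedestal; x to its back, y left, z up. In this frame it spans x -95..108, y -95..95 mm. White front wall 98 mm high at x -95; from there the port panel rises backwards at 40 degrees to x 43, z 214 mm, then a flat roof. Closed but for the port. Shifted and turned between runs.
- port_panel: White sloping panel of the box. Origin: centre of the round port, outer face (box frame x -26, y 0, z 156 mm); z = outward normal, 40 degrees from vertical, leaning to the robot; x up the slope, y left. Port: clear diameter 140 mm, black rim 7 mm proud. On the normal, 40 mm inside, lies the lower part of the vial's cap.
- port_hinge (a point): Hinge of the round white port cover (diameter 164 mm), 85 mm up the slope from the port's centre; axes as the box. The cover is fixed open and stands straight up from here to 375 mm above the table, so that no tool can come down on the vial from straight above: enter tilted, about along the port's normal.
- pedestal_top (a point): Centre of the flat top (diameter 44 mm) of the fixed aluminium pedestal in the box, 85 mm above the table; axes as the dry box.
- static_gun: Grey pistol, fixed, clamped to a post at the right of the box. Origin on its barrel axis over the grip (box frame x 0, y -215, z 112 mm). y: along the barrel to the nose and the box wall (at y 120; post at y 80 mm); z: from grip to barrel, 35 degrees above level, away from the robot; x: square to its flat side, away from the robot and down, 35 degrees from vertical. Barrel radius 18.5, clamp 23.5 mm.
- grip_mid (a point): Point on the axis of the gun's grip, 60 mm from the barrel axis, where to squeeze; axes as the gun. The grip is 26 mm along y (13 either side of this point), 26 mm along x, and runs from z +40 to -48 mm of it, then a 34 mm wide black end. A tool that comes along the gun's +x and closes along its y straddles grip and trigger squarely.
- trigger (a joint): Angle of the gun's black trigger (14 mm wide, 60 mm long, in front (+y) of the grip), rad: 0 = fully out, 0.30 = squeezed to its stop. Hinged at y 28.5, z -20 mm in the gun frame about the gun's x; its lower end swings to the grip (-y). Sprung: about 4 N to start it, 8 N at the stop, 60 mm from the barrel; damped, it comes fully out by itself within 1 s.
- squeeze_mid (a point): Point 7.5 mm to the gun's +y of grip_mid: the middle of grip and trigger together when squeezed to the stop; axes as the gun. Here the trigger's front face stands 20 to 21 mm to +y at the stop, 32 to 33.5 when out; the grip's back is 20.5 mm to -y and does not give, so fingers that close evenly should be centred here (or up to 2 mm to -y), else the rear one stops them early.
- vial: Loose clear glass sample vial with a white screw cap, about 15 g, diameter 22 mm, 47 mm high, standing upright on the pedestal; origin at the centre of its underside, z up along it. Cap: diameter 18 mm, 37 to 47 mm above the origin; shoulder just below it.
- balance: Fixed white precision balance, 190 (x) x 150 (y) mm, to the right of the gun; case 40 mm high, its sloping display (near the robot) up to 55 mm; round steel pan of diameter 108 mm. Origin on the table under the case's middle, x to its back. Shifted and turned between runs.
- pan_top (a point): Centre of the flat top of the balance pan, 56 mm above the table, 30 mm behind the balance's origin; axes as the balance.
- brown_vial: Bystander: loose brown vial with a black cap, diameter 22 mm, 47 mm high, standing on the table between gun and balance, further back; origin at the centre of its underside.
- white_vial: Bystander: loose clear vial with a black cap, diameter 22 mm, 47 mm high, beside the brown one; origin at the centre of its underside.

How it is judged:
On the way, in this order (a step that is already met when the one before it is completed fails the run):
1. first stroke: trigger squeezed right in (past 0.24 rad) for 0.3 s, the vial on its pedestal (value of joint trigger above 0.24 rad and horizontal distance between vial and pedestal_top below 0.02 m and z of vial in the frame of pedestal_top below 0.006 m), for 0.3 s.
2. trigger let out again (under 0.05 rad) (value of joint trigger below 0.05 rad and horizontal distance between vial and pedestal_top below 0.02 m and z of vial in the frame of pedestal_top below 0.006 m), for 0.1 s.
3. second stroke: trigger squeezed right in (past 0.24 rad) for 0.3 s, the vial on its pedestal (all of step 1), for 0.3 s.
4. trigger let out again (under 0.05 rad) (all of step 2), for 0.1 s.
5. the vial is brought out through the port (its underside 10 mm or more outside the port plane) (z of vial in the frame of port_panel above 0.01 m and distance between vial and port_panel below 0.15 m), for 0.04 s.
At the end, for the whole second after the job is handed in: The vial stands upright (within 0.1 rad) and at rest on the balance pan, its middle within 35 mm of the pan's centre, and the trigger is fully out (under 0.05 rad) (horizontal distance between vial and pan_top below 0.035 m and z of vial in the frame of pan_top between -0.005 and 0.005 m and angle between vial's own z axis and vertical below 0.1 rad and linear speed of vial below 0.02 m/s and value of joint trigger below 0.05 rad); the robot touches nothing.
It fails at once if the robot presses on the port panel or its cover with more than 20 N (contact force between any of the arm, the fingers and port_panel above 20 N).
It fails at once if one of the two other vials is moved more than 25 mm (distance of any of brown_vial, white_vial from where it was at the start of the episode above 0.025 m).
It also fails if it takes over 64 s, if anything falls off the work surface, if the arm or the gripper's body presses on something with over 40 N, if the wrist force passes 120 N, or if a joint passes its speed limit or range.

### The arm

A 7-joint arm with a two-finger parallel gripper is mounted at the origin on a cart in front of the work surface, level with it; the furniture and walls round the work are solid. World frame = base frame: x ahead of the robot, y to its left, z up, the work surface at z = 0. Lengths are in m, angles in rad, forces in N, time in s.
With the tool pointing down it reaches from about 0.425 to 0.925 m from the base axis. Payload 6.8 kg.
Tool frame: the origin (TCP) lies between the finger pads; the fingertips stand 14 mm ahead of it and the grasp point (between the pads) lies 5 mm behind it; z points along the fingers, y is the line along which they close (so a half turn about z gives the same grasp; the last joint's range is limited). The gripper opens to 85 mm and grips with 20 to 120 N. Pads are 22 mm wide; open, the fingers measure 114 mm over their backs; the gripper's body (76 mm by 85 mm) begins 54 mm behind the grasp point. The pads swing forward as they close: fully open they stand 13 mm farther back than shut.
Start: joints at [1.103, 0.477, 0.022, 1.555, -0.011, 1.109, -0.083], TCP at [0.238, -0.632, 0.245] pointing down, gripper open.
Joint ranges: [-2.96, 2.96], [-0.34, 2.1], [-1.41, 1.46], [0.24, 2.44], [-1.37, 4.51], [0.17, 1.92], [-2.96, 2.96]. Speed limits (rad/s): [2.39, 2.39, 3.14, 3.14, 3.14, 3.14, 3.14].

### API

Orientations are given as a rotation vector (axis times angle).
In Python, from bench import r, eyes, ticket gives the robot as it stands. The module is installed in compiled form; this text tells all that it offers.
- The arm moves only by the tool arm_command, never from a script. Its argument "plan" is text: rows parted by semicolons, each of 4 numbers parted by spaces: the shift along the tool's x, y, z in m, then the turn about the tool's z in degrees. In form: tx ty tz yaw; .... A call has 1 to 20 rows; each row shifts and turns the commanded pose from where the row before left it, along the tool's axes as they then stand; what a row does not reach is not made up. A row lasts 1/8 s, in which the tool goes at most 62.5 mm and 10.7 degrees, less where a joint would pass 70% of its speed; a pose out of reach is approached as far as the arm can. A call is refused whole if a number of a shift passes 0.0625 or a number of a turn 10.7, either way. A call with a gripper value outside its range is refused whole. "hand" is the closure, from -1 (fully open) to 1 (shut), set as the call begins (left out, the last holds). The fingers move at their own pace and stop on an object; "grip_force" is the grip in N (left out, the last holds). Time passes only in rows, so rows that do not move let the fingers close. It gives the time, the measured TCP pose, the force, the opening and the grip force at its end, in the units of the state.
- r.get_obs(): the state, without advancing time (a new reading comes with each control period).
- eyes.grab_frame(name): name is "side" or "top" or "wrist"; returns (picture, depth): 384x512x3 uint8, red, green, blue; 384x512 float32, m along the optical axis (not along the pixel's ray), 0 where there is no reading.
- eyes.calibration(name): a dict with "fov_y" (degrees; the focal length in pixels is half the picture's height over the tangent of half this angle, whatever the lens; pixels are square), "cx", "cy" (the principal point, pixels), "k1" (the pictures are not rectified: a ray, as slopes to the right and down, at radius r is drawn at 1 + k1 r^2 times it, then the intrinsics apply), "origin" and "attitude" of the camera in the world; the wrist camera has in their place "tool_from_camera" (4x4, takes a point from camera to tool coordinates, whose origin is the TCP and whose axes are the flange's). Camera axes: x right, y up, looking along -z (the intrinsics and any distortion apply to the point x, -y, -z); pixel columns grow to the right and rows downward; lengths in m; the calibration is good to about 2 mm. A picture is of the moment at which its call begins: read the wrist's pose just before it. calibration takes no time and is no camera call.
- ticket.hand_in(): hands the job in; it is judged then, once.
The state is a dict: "clock": time; "joints": joint angles; "qvel": joint speeds; "tau": joint torques, N m; "tcp_pos": TCP position; "orientation": TCP orientation; "contact_force": force on the tool from outside, world axes, zero at the start; "moment": the same for the moment, N m; "grip_width": finger opening in m; "gripper_force": force on a finger pad.
Only numpy, scipy, OpenCV 4.12 (cv2) and the standard library are available. Lean on these libraries where they do the work, as an engineer would, in place of code of your own. Each camera call takes 0.05 s, during which the arm holds its last target. There are 200 camera calls.

## Working session

There is one attempt and no reset: what is moved stays moved. The work goes in short steps, Python scripts to look and compute and a tool call to move; the robot and the scene stay as the last step left them, time stands still between calls to the robot, and variables do not carry over. Pictures are saved under pics/ and viewed, at most 10 in all, crops included, and the job is handed in when it is done.

Besides the shell and the picture viewer there is one more tool, called after "Request:" in YAML: its name, and indented under it one key for each argument. arm_command: Moves the arm, as the interface text tells. Its arguments: {"type":"object","properties":{"plan":{"type":"string"},"hand":{"type":"number"},"grip_force":{"type":"number"}},"required":["plan"]}

```bash
mkdir -p pics; cat > h.py <<'E'
import numpy as np, cv2
from scipy.spatial.transform import Rotation as R
from bench import r, eyes, ticket
def cam(name,obs=None):
    c=eyes.calibration(name)
    f=192/np.tan(np.radians(c["fov_y"])/2)
    if name=="wrist":
        T=np.eye(4);T[:3,:3]=R.from_rotvec(obs["orientation"]).as_matrix();T[:3,3]=obs["tcp_pos"]
        T=T@np.array(c["tool_from_camera"]);return f,c["cx"],c["cy"],c["k1"],T[:3,3],T[:3,:3]
    a=np.array(c["attitude"],float)
    A=a if a.shape==(3,3) else (R.from_rotvec(a).as_matrix() if a.size==3 else None)
    return f,c["cx"],c["cy"],c["k1"],np.array(c["origin"]),A
def ray(C,uv):
    f,cx,cy,k1,o,A=C
    uv=np.atleast_2d(np.array(uv,float))
    d=np.stack([(uv[:,0]-cx)/f,(uv[:,1]-cy)/f],1); s=d.copy()
    for _ in range(20): s=d/(1+k1*(s**2).sum(1,keepdims=True))
    v=np.c_[s[:,0],-s[:,1],-np.ones(len(s))]
    return o,v@A.T   # depth-scaled: point=o+depth*v
def cloud(C,depth):
    v,u=np.mgrid[0:384,0:512]
    o,d=ray(C,np.c_[u.ravel(),v.ravel()])
    return (o+d*depth.reshape(-1,1)).reshape(384,512,3)
def onplane(C,uv,z):
    o,d=ray(C,uv); t=(z-o[2])/d[:,2:]; return o+t*d
E
python3 - <<'E'
from h import *
print(r.get_obs())
for n in("side","top","wrist"):
    o=r.get_obs();print(n,eyes.calibration(n))
    p,d=eyes.grab_frame(n);np.savez(n+"0.npz",p=p,d=d,pos=o["tcp_pos"],ori=o["orientation"])
    cv2.imwrite(f"pics/{n}0.png",p[:,:,::-1])
    print((d>0).mean())
E
```

```text
{'clock': 0.0, 'joints': array([ 1.10287343,  0.47782422,  0.02234083,  1.55647242, -0.01148395,
        1.10929097, -0.08311904]), 'qvel': array([-0.00035129,  0.00029485,  0.00038886,  0.00059743,  0.00073034,
        0.00077278,  0.00094817]), 'tau': array([-5.33515743e-05, -5.96436274e+01,  1.60810098e+00, -2.81193298e+01,
        1.24932468e-02,  9.46217158e-03,  1.65642740e-05]), 'tcp_pos': array([ 0.23745239, -0.63123998,  0.2443007 ]), 'orientation': array([-3.08910998e+00, -5.61854904e-01,  7.61643862e-04]), 'contact_force': array([-0.00148326, -0.0672615 ,  0.15707293]), 'moment': array([-0.04975651,  0.03595266,  0.02167326]), 'gripper_force': 0.0, 'grip_width': 0.08549292914681099}
side {'fov_y': 51.78554122201043, 'cx': 253.63677871643503, 'cy': 193.97254964032214, 'k1': -0.10014279833656763, 'origin': array([0.11566833, 0.21145111, 0.9012299 ]), 'attitude': array([ 0.33444691, -0.73377634, -2.13415888])}
0.9958038330078125
top {'fov_y': 49.85632650556303, 'cx': 255.5009874361682, 'cy': 191.59730353006907, 'k1': -0.1191954639168283, 'origin': array([ 0.37875699, -0.17784056,  1.1329674 ]), 'attitude': array([ 0.15937954, -0.14697717, -1.55058273])}
0.9957122802734375
wrist {'fov_y': 71.22937538095171, 'cx': 255.20238074670795, 'cy': 193.79468922168866, 'k1': -0.05239356863769555, 'tool_from_camera': array([[-2.35585004e-03,  9.54540469e-01,  2.98072043e-01,
         7.47948824e-02],
       [ 9.99997214e-01,  2.20520609e-03,  8.41692579e-04,
         8.95945011e-04],
       [ 1.46119345e-04,  2.98073196e-01, -9.54543005e-01,
        -1.27725144e-01],
       [ 0.00000000e+00,  0.00000000e+00,  0.00000000e+00,
         1.00000000e+00]])}
0.9958852132161459
```

View pics/top0.png

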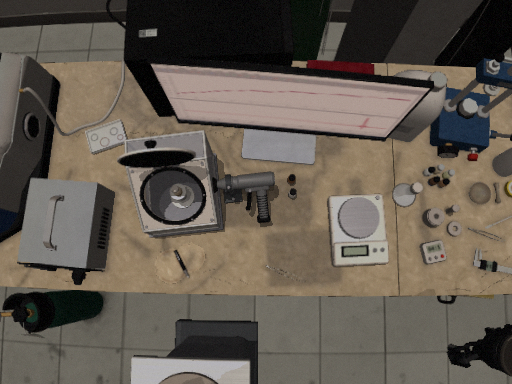

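View pics/side0.png

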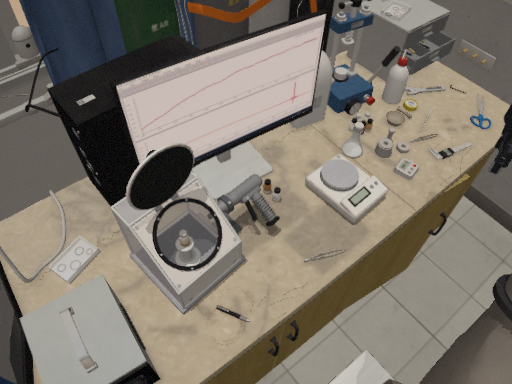

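The top view shows the box port at about (175,192), the vial at (179,190), the gun grip at (263,205), the bystanders at (292,180) and (293,193), and the pan at (361,217). The side view agrees.

```bash
python3 - <<'E'
from h import *
from scipy.optimize import least_squares
out={}
def circ(P):  # fit plane+circle
    c=P.mean(0);u,s,vt=np.linalg.svd(P-c,full_matrices=False);n=vt[2]*np.sign(vt[2][2])
    q=(P-c)@vt[:2].T;A=np.c_[2*q,np.ones(len(q))];x=np.linalg.lstsq(A,(q**2).sum(1),rcond=None)[0]
    return c+x[:2]@vt[:2],n,np.sqrt(x[2]+x[0]**2+x[1]**2),s[2]/np.sqrt(len(P))
for n,box,pan,gun in(("top",(130,162,212,226),(335,192,388,242),(215,165,280,230)),("side",(148,194,228,272),(315,155,365,200),(215,170,285,230))):
    z=np.load(n+"0.npz");p,d=z["p"],z["d"];C=cam(n);X=cloud(C,d)
    g=p.max(2)
    def m(b):
        k=np.zeros(g.shape,bool);k[b[1]:b[3],b[0]:b[2]]=1;return k
    k=m(box)&(g<55)&(X[...,2]>.1)&(X[...,2]<.23)&(d>0)
    P=X[k]
    for _ in range(4):
        c,nn,rr,res=circ(P);e=abs((P-c)@nn);rad=np.linalg.norm(P-c,axis=1);P=P[(e<.006)&(abs(rad-rr)<.012)]
    print(n,"rim",c,"n",nn,"tilt",np.degrees(np.arccos(nn[2])),"yaw",np.degrees(np.arctan2(-nn[1],-nn[0])),rr,res,len(P))
    k=m(pan)&(X[...,2]>.046)&(X[...,2]<.064)&(g<190)&(g>90);Q=X[k]
    if len(Q):
        cc=cv2.minEnclosingCircle(Q[:,:2].astype(np.float32));print("pan",Q.mean(0),cc,len(Q))
    k=m(gun)&(X[...,2]>.03);G=X[k];print("gun z pct",np.percentile(G,[2,50,98],axis=0))
    for uv in ((292,180),(293,193),(179,190)) if n=="top" else ((267,186),(277,196),(183,235)): print(uv,X[uv[1],uv[0]],p[uv[1],uv[0]])
E
python3 - <<'E'
import sys;sys.path.insert(0,'.')
from h import *
import os;os.chdir('.')
a=cv2.imread("pics/top0.png")[120:260,110:310];b=cv2.imread("pics/side0.png")[130:300,100:300]
cv2.imwrite("pics/crop.png",np.hstack([cv2.resize(a,(400,280)),cv2.resize(b,(400,280))]))
E
```

```text
top rim [0.55667387 0.0305304  0.16228755] n [-0.63861776 -0.09351889  0.76382038] tilt 40.197838595715794 yaw 8.33115196035217 0.07512688423016492 0.001906278291017175 626
pan [ 0.52588852 -0.44391026  0.05677411] ((0.5172370672225952, -0.45736265182495117), 0.07896953076124191) 1339
gun z pct [[ 0.50195985 -0.2089319   0.05018694]
 [ 0.59146244 -0.15930255  0.1205452 ]
 [ 0.62563583 -0.06472554  0.13686808]]
(292, 180) [ 0.62703424 -0.26546657  0.04680275] [10  8 10]
(293, 193) [ 0.59101612 -0.26793503  0.04853071] [20 18 20]
(179, 190) [0.58051327 0.02409701 0.12064469] [84 72 61]
side rim [0.55583249 0.03314466 0.16078906] n [-0.63740536 -0.0881115   0.76547421] tilt 40.05080152813661 yaw 7.870383203338359 0.07498073877421434 0.0015822552878613425 628
pan [ 0.51662744 -0.43778903  0.05454312] ((0.5045696496963501, -0.4392431974411011), 0.0786217525601387) 971
gun z pct [[ 0.51538822 -0.26550468  0.03590297]
 [ 0.58697681 -0.15248756  0.11906372]
 [ 0.63110933 -0.0381993   0.16059167]]
(267, 186) [ 0.62877056 -0.25732366  0.03461155] [106  72  43]
(277, 196) [ 0.58884345 -0.2610248   0.02705867] [143 140 131]
(183, 235) [0.5764608  0.03730466 0.13210821] [156 149 142]
```

Request:
arm_command:
  plan: "0 0 -0.06 0;0 0 -0.06 0;0 0 -0.06 0;0 0 -0.06 0"

```text
clock: 0.65
tcp_pos: [0.2374, -0.6314, 0.4871]
orientation: [-3.091, -0.562, 0.0]
contact_force: [1.0, -1.3, -0.2]
grip_width: 0.0855
gripper_force: 0.0
```

Request:
arm_command:
  plan: "0 0 0 10.7;0 0 0 1.8;0.0256 -0.0469 0 0;0.0256 -0.0469 0 0;0.0256 -0.0469 0 0;0.0256 -0.0469 0 0;0.0256 -0.0469 0 0;0.0256 -0.0469 0 0;0.0256 -0.0469 0 0;0.0256 -0.0469 0 0;0.0256 -0.0469 0 0;0.0256 -0.0469 0 0;0.0256 -0.0469 0 0;0.0256 -0.0469 0 0;0.0256 -0.0469 0 0;0.0256 -0.0469 0 0"

```text
clock: 2.65
tcp_pos: [0.4997, 0.0702, 0.484]
orientation: [3.133, 0.227, -0.003]
contact_force: [0.3, 0.7, 0.5]
grip_width: 0.0857
gripper_force: 0.0
```

Request:
arm_command:
  plan: "0 0 -0.05 0;0 0 -0.05 0;0 0 -0.05 0"

```text
clock: 3.02
tcp_pos: [0.4995, 0.0688, 0.6356]
orientation: [3.133, 0.228, -0.004]
contact_force: [0.4, 0.3, 0.3]
grip_width: 0.0853
gripper_force: 0.0
```

```bash
python3 - <<'E'
from h import *
o=r.get_obs();print(o["joints"].round(3),o["tcp_pos"],R.from_rotvec(o["orientation"]).as_matrix().round(3))
E
```

```text
[ 0.242  0.124 -0.588  1.197  0.071  1.843 -1.749] [0.49949917 0.06882632 0.63555057] [[ 0.989  0.145 -0.002]
 [ 0.145 -0.989 -0.001]
 [-0.002  0.    -1.   ]]
```

Request:
arm_command:
  plan: "0 0 -0.05 0;0 0 -0.05 0;0 0 -0.05 0;0 0 -0.05 0"

```text
clock: 3.52
tcp_pos: [0.5094, 0.067, 0.6633]
orientation: [3.121, 0.221, -0.006]
contact_force: [0.5, -0.1, 0.3]
grip_width: 0.0854
gripper_force: 0.0
```

```bash
python3 - <<'E'
from h import *
o=r.get_obs();print(o["joints"].round(3),o["tcp_pos"],R.from_rotvec(o["orientation"]).as_matrix().round(3))
E
```

```text
[-0.6    0.109  0.405  1.149 -0.033  1.898 -1.637] [0.50940558 0.06704148 0.66330847] [[ 0.99   0.141 -0.003]
 [ 0.141 -0.99  -0.013]
 [-0.005  0.012 -1.   ]]
```

Request:
arm_command:
  plan: "0 0 -0.0625 0;0 0 -0.0625 0;0 0 -0.0625 0;0 0 -0.0625 0"

```text
clock: 4.03
tcp_pos: [0.5058, 0.0693, 0.7249]
orientation: [-3.127, -0.233, -0.172]
contact_force: [0.7, 2.5, -0.4]
grip_width: 0.0852
gripper_force: 0.0
```

```bash
python3 - <<'E'
from h import *
o=r.get_obs();print(o["joints"].round(3),o["tcp_pos"],R.from_rotvec(o["orientation"]).as_matrix().round(3))
E
```

```text
[-1.052  0.083  0.911  1.065 -0.063  1.915 -1.593] [0.50577719 0.06927226 0.72490985] [[ 0.983  0.148  0.109]
 [ 0.148 -0.989  0.009]
 [ 0.109  0.007 -0.994]]
```

Request:
arm_command:
  plan: "0.01 0 -0.06 0;0.01 0 -0.06 0;0.01 0 -0.06 0;0.01 0 -0.06 0"

```text
clock: 4.53
tcp_pos: [0.5143, 0.0588, 0.8133]
orientation: [-3.077, -0.213, -0.462]
contact_force: [0.5, -0.4, -0.5]
grip_width: 0.0856
gripper_force: 0.0
```

```bash
cat > s.py <<'E'
from h import *
o=r.get_obs();print(o["clock"],o["joints"].round(3),o["tcp_pos"].round(4),o["contact_force"].round(1));print(R.from_rotvec(o["orientation"]).as_matrix().round(3))
E
python3 s.py
```

```text
4.525 [-1.121  0.077  1.032  0.887 -0.085  1.915 -1.573] [0.5143 0.0588 0.8133] [ 0.5 -0.4 -0.5]
[[ 0.947  0.138  0.291]
 [ 0.131 -0.99   0.042]
 [ 0.294 -0.002 -0.956]]
```

Request:
arm_command:
  plan: "0.01 0 -0.06 0;0.01 0 -0.06 0;0.01 0 -0.06 0;0.01 0 -0.06 0;0.01 0 -0.06 0"

```text
clock: 5.15
tcp_pos: [0.4821, 0.0491, 0.8898]
orientation: [-3.006, -0.216, -0.706]
contact_force: [-0.0, 0.5, -0.3]
grip_width: 0.0852
gripper_force: 0.0
```

```bash
python3 s.py
```

```text
5.15 [-0.594  0.005  0.35   0.76   0.032  1.915 -1.654] [0.4821 0.0491 0.8898] [-0.   0.5 -0.3]
[[ 0.886  0.146  0.44 ]
 [ 0.125 -0.989  0.076]
 [ 0.446 -0.013 -0.895]]
```

Request:
arm_command:
  plan: "0.02 0 -0.059 0;0.02 0 -0.059 0;0.02 0 -0.059 0;0.02 0 -0.059 0"

```text
clock: 5.65
tcp_pos: [0.4358, 0.0334, 0.9759]
orientation: [-2.902, -0.209, -0.974]
contact_force: [0.5, -0.2, 0.4]
grip_width: 0.0856
gripper_force: 0.0
```

```bash
python3 s.py
```

```text
5.65 [ 0.107 -0.009 -0.334  0.585  0.023  1.915 -1.639] [0.4358 0.0334 0.9759] [ 0.5 -0.2  0.4]
[[ 0.789  0.152  0.595]
 [ 0.105 -0.988  0.112]
 [ 0.605 -0.026 -0.796]]
```

Request:
arm_command:
  plan: "-0.0331 0.0179 0.0456 0;-0.0331 0.0179 0.0456 0;-0.0331 0.0179 0.0456 0;-0.0331 0.0179 0.0456 0;-0.0331 0.0179 0.0456 0;-0.0331 0.0179 0.0456 0;-0.0331 0.0179 0.0456 0;-0.0331 0.0179 0.0456 0;-0.0331 0.0179 0.0456 0;-0.0331 0.0179 0.0456 0"

```text
clock: 6.9
tcp_pos: [0.4714, -0.126, 0.4092]
orientation: [-2.904, -0.21, -0.972]
contact_force: [1.4, -0.1, -0.8]
grip_width: 0.0853
gripper_force: 0.0
```

```bash
python3 s.py
```

```text
6.9 [ 0.302 -0.233  0.016  2.139 -0.46   0.705 -0.835] [ 0.4714 -0.126   0.4092] [ 1.4 -0.1 -0.8]
[[ 0.791  0.152  0.593]
 [ 0.107 -0.988  0.111]
 [ 0.603 -0.025 -0.797]]
```

Request:
arm_command:
  plan: "-0.0331 0.0179 0.0456 0;-0.0331 0.0179 0.0456 0;-0.025 0.0179 0.0456 0;0 0 0 0"

```text
clock: 7.4
tcp_pos: [0.4867, -0.1688, 0.2511]
orientation: [-2.9, -0.207, -0.962]
contact_force: [-0.7, 0.9, 1.2]
grip_width: 0.0853
gripper_force: 0.0
```

```bash
python3 s.py; python3 - <<'E'
from h import *
o=r.get_obs();p,d=eyes.grab_frame("wrist");np.savez("w1.npz",p=p,d=d,pos=o["tcp_pos"],ori=o["orientation"]);cv2.imwrite("pics/w1.png",p[:,:,::-1])
E
```

```text
7.4 [ 0.203  0.025  0.229  2.312 -0.98   0.445 -0.169] [ 0.4867 -0.1688  0.2511] [-0.7  0.9  1.2]
[[ 0.794  0.153  0.589]
 [ 0.103 -0.988  0.117]
 [ 0.599 -0.032 -0.8  ]]
```

View pics/w1.png

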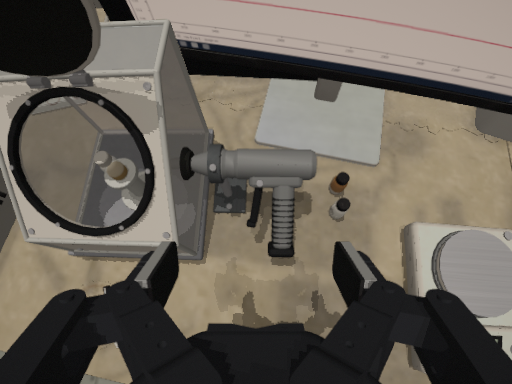

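The wrist view shows the gun from above: barrel along row ~164, columns 210–315; grip at column ~283, rows 185–250; trigger at (254,205); vial in the port near (108,165); pan at (480,272).

```bash
cat >> h.py <<'E'
yaw=np.radians(8.1); BX=np.array([.586,.036,0]); BR=R.from_euler('z',yaw).as_matrix()
s35,c35=np.sin(np.radians(35)),np.cos(np.radians(35))
GR=BR@np.array([[s35,0,c35],[0,1,0],[-c35,0,s35]]); GO=BX+BR@np.array([0,-.215,.112])
def rel(goal):
    o=r.get_obs();return R.from_rotvec(o["orientation"]).as_matrix().T@(np.array(goal)-o["tcp_pos"])
E
python3 - <<'E'
from h import *
z=np.load("w1.npz");p,d=z["p"],z["d"];C=cam("wrist",{"tcp_pos":z["pos"],"orientation":z["ori"]});X=cloud(C,d)
g=p.max(2)
roi=np.zeros(g.shape,bool);roi[140:262,180:325]=1
L=(X-GO)@GR   # gun coords
k=roi&(X[...,2]>.03)&(d>0)
for z0 in(-.045,-.05,-.055,-.06,-.07,-.08,-.09,-.1,-.11):
    m=k&(abs(L[...,2]-z0)<.003);a=L[m]
    gm=a[(a[:,1]<.018)&(abs(a[:,1])<.04)];tr=a[(a[:,1]>.018)&(a[:,1]<.06)]
    f=lambda q:(np.percentile(q[:,1],[3,97])*1e3).round(1) if len(q)>5 else None
    print(z0,len(a),"grip",f(gm),"xtop",gm[:,0].min().round(4) if len(gm) else None,"trig",f(tr))
m=k&(abs(L[...,2])<.03);a=L[m]
for y0 in(0,.02,.045,-.02): 
    q=a[abs(a[:,1]-y0)<.005];print("barrel",y0,(np.percentile(q[:,2],[2,98])*1e3).round(1),np.percentile(q[:,0],3).round(4))
# rim & vial
for uv in((97,150),(102,158),(110,166),(120,172)):print(uv,X[uv[1],uv[0]].round(3),p[uv[1],uv[0]])
# pan
m=np.zeros(g.shape,bool);m[228:325,425:512]=1
m&=(abs(X[...,2]-.056)<.005);a=X[m];print("pan",a.mean(0))
E
```

```text
-0.045 263 grip [-14.7   9.9] xtop -0.0168 trig [24.1 33.8]
-0.05 265 grip [-14.4  10.2] xtop -0.0166 trig [25.3 33.9]
-0.055 242 grip [-14.5   9.8] xtop -0.0172 trig [26.5 35.1]
-0.06 230 grip [-14.6  10.6] xtop -0.0172 trig [26.6 36.4]
-0.07 231 grip [-14.7  10.6] xtop -0.0168 trig [28.  37.8]
-0.08 216 grip [-14.6  10.6] xtop -0.0168 trig [31.7 41.7]
-0.09 169 grip [-13.1  10.5] xtop -0.0162 trig None
-0.1 165 grip [-14.7  10.5] xtop -0.0168 trig None
-0.11 224 grip [-15.9  15.3] xtop -0.0177 trig None
barrel 0 [-29.1  13. ] -0.0211
barrel 0.02 [-28.7  13.6] -0.0208
barrel 0.045 [-19.7  14.4] -0.0207
barrel -0.02 [-27.8  13.1] -0.0211
(97, 150) [0.644 0.132 0.014] [113 110 103]
(102, 158) [0.581 0.027 0.132] [125 120 110]
(110, 166) [0.579 0.025 0.117] [129 119 102]
(120, 172) [0.578 0.021 0.101] [96 88 72]
pan [ 0.52629146 -0.44008517  0.05511229]
```

```bash
python3 - <<'E'
from h import *
t=GO+GR@np.array([.003,.0045,-.062]);print(t, rel(t), rel(t-.06*GR[:,0]))
T=R.from_rotvec(r.get_obs()["orientation"]).as_matrix();print((GR.T@T).round(3))
E
```

```text
[ 0.56708252 -0.17931354  0.0739808 ] [-0.04657499  0.02810785  0.18913203] [-0.04445001  0.02615155  0.12920159]
[[-0.035  0.033  0.999]
 [-0.009 -0.999  0.032]
 [ 0.999 -0.008  0.036]]
```

Request:
arm_command:
  plan: "-0.0148 0.0087 0.043 0;-0.0148 0.0087 0.043 0;-0.0148 0.0087 0.043 0;-0.001 0.001 0.03 0;-0.001 0.001 0.03 0;0 0 0 0"

```text
clock: 8.2
tcp_pos: [0.5515, -0.1849, 0.1312]
orientation: [-2.922, -0.234, -0.922]
contact_force: [0.1, -0.0, -0.7]
grip_width: 0.0853
gripper_force: 0.0
```

```bash
python3 s.py;python3 - <<'E'
from h import *
t=GO+GR@np.array([.003,.0045,-.062]);print(rel(t)) 
T=R.from_rotvec(r.get_obs()["orientation"]).as_matrix();print((GR.T@T).round(3))
E
```

```text
8.2 [ 0.755  0.39  -0.43   2.226 -1.362  0.171  0.3  ] [ 0.5515 -0.1849  0.1312] [ 0.1 -0.  -0.7]
[[ 0.808  0.165  0.565]
 [ 0.124 -0.986  0.11 ]
 [ 0.575 -0.019 -0.818]]
[-0.01956773 -0.00185681  0.0561966 ]
[[-0.002  0.03   1.   ]
 [ 0.009 -1.     0.03 ]
 [ 1.     0.009  0.002]]
```

Request:
arm_command:
  plan: "-0.01 -0.001 0.01 0;-0.01 -0.001 0.01 0;0 0 0 0"

```text
clock: 8.57
tcp_pos: [0.5459, -0.1885, 0.1121]
orientation: [-2.919, -0.241, -0.887]
contact_force: [0.2, -0.1, 0.5]
grip_width: 0.0852
gripper_force: 0.0
```

```bash
python3 s.py;python3 - <<'E'
from h import *
t=GO+GR@np.array([.003,.0045,-.062]);print(rel(t)) 
T=R.from_rotvec(r.get_obs()["orientation"]).as_matrix();print((GR.T@T).round(3))
E
```

```text
8.575 [ 0.767  0.428 -0.429  2.224 -1.365  0.17   0.331] [ 0.5459 -0.1885  0.1121] [ 0.2 -0.1  0.5]
[[ 0.82   0.174  0.546]
 [ 0.127 -0.984  0.123]
 [ 0.558 -0.032 -0.829]]
[-0.00272784 -0.00416258  0.04426417]
[[ 0.018  0.045  0.999]
 [ 0.01  -0.999  0.045]
 [ 1.     0.009 -0.019]]
```

Request:
arm_command:
  plan: "-0.001 -0.001 0.012 0;-0.001 -0.001 0.012 0;0 -0.001 0.01 0;0 0 0 0"

```text
clock: 9.07
tcp_pos: [0.5657, -0.1872, 0.0928]
orientation: [-2.913, -0.248, -0.861]
contact_force: [0.6, 0.5, -0.6]
grip_width: 0.0855
gripper_force: 0.0
```

```bash
python3 s.py;python3 - <<'E'
from h import *
t=GO+GR@np.array([.003,.0045,-.062]);print(rel(t)) 
T=R.from_rotvec(r.get_obs()["orientation"]).as_matrix();print((GR.T@T).round(3))
E
```

```text
9.075 [ 0.707  0.482 -0.384  2.184 -1.366  0.17   0.328] [ 0.5657 -0.1872  0.0928] [ 0.6  0.5 -0.6]
[[ 0.828  0.182  0.531]
 [ 0.129 -0.982  0.135]
 [ 0.546 -0.044 -0.837]]
[-0.0081661  -0.00665176  0.01751804]
[[ 0.033  0.06   0.998]
 [ 0.011 -0.998  0.059]
 [ 0.999  0.009 -0.034]]
```

Request:
arm_command:
  plan: "-0.002 -0.006 0 0;-0.005 -0.002 0.006 0;-0.003 -0.001 0.006 0;-0.001 0 0.006 0;0 0 0 0"

```text
clock: 9.7
tcp_pos: [0.5666, -0.1834, 0.0812]
orientation: [-2.909, -0.252, -0.836]
contact_force: [-0.6, 0.5, 0.4]
grip_width: 0.0856
gripper_force: 0.0
```

```bash
python3 s.py;python3 - <<'E'
from h import *
t=GO+GR@np.array([.003,.0045,-.062]);print(rel(t)) 
T=R.from_rotvec(r.get_obs()["orientation"]).as_matrix();print((GR.T@T).round(3))
E
```

```text
9.7 [ 0.69   0.504 -0.372  2.178 -1.366  0.17   0.329] [ 0.5666 -0.1834  0.0812] [-0.6  0.5  0.4]
[[ 0.835  0.187  0.517]
 [ 0.13  -0.981  0.145]
 [ 0.535 -0.054 -0.843]]
[-0.00294615 -0.00349666  0.00691984]
[[ 0.047  0.071  0.996]
 [ 0.011 -0.997  0.071]
 [ 0.999  0.008 -0.048]]
```

Request:
arm_command:
  plan: "-0.002 -0.005 0.004 0;-0.002 -0.002 0.004 0;0 0 0 0"

```text
clock: 10.07
tcp_pos: [0.5673, -0.1781, 0.0772]
orientation: [-2.907, -0.256, -0.824]
contact_force: [0.3, 0.3, 0.3]
grip_width: 0.0852
gripper_force: 0.0
```

Request:
arm_command:
  plan: "0 0 0 0;0 0 0 0;0 0 0 0;0 0 0 0;0 0 0 0;0 0 0 0;0 0 0 0"
  hand: 1
  grip_force: 25

```text
clock: 10.95
tcp_pos: [0.5666, -0.1771, 0.0777]
orientation: [-2.905, -0.259, -0.824]
contact_force: [-7.3, 2.5, 8.8]
grip_width: 0.0421
gripper_force: 24.5
```

```bash
python3 s.py;python3 - <<'E'
from h import *
t=GO+GR@np.array([.003,.0045,-.062]);print(rel(t)) 
o=r.get_obs();p,d=eyes.grab_frame("wrist");cv2.imwrite("pics/w2.png",p[:,:,::-1])
E
```

```text
10.95 [ 0.674  0.508 -0.365  2.179 -1.365  0.171  0.323] [ 0.5666 -0.1771  0.0777] [-7.3  2.5  8.8]
[[ 0.838  0.193  0.51 ]
 [ 0.133 -0.979  0.152]
 [ 0.529 -0.059 -0.846]]
[-0.00183538  0.00249116  0.00302842]
```

View pics/w2.png

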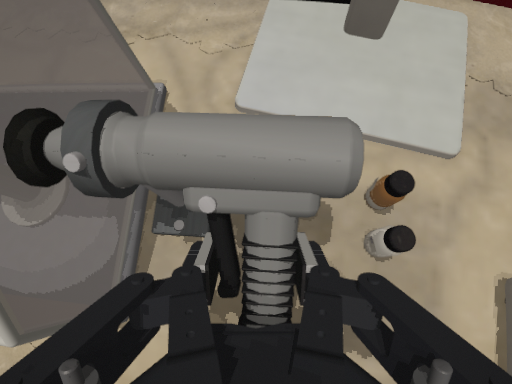

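Request:
arm_command:
  plan: "0 0 0 0;0 0 0 0;0 0 0 0;0 0 0 0"
  grip_force: 45

```text
clock: 11.5
tcp_pos: [0.5665, -0.1772, 0.0778]
orientation: [-2.906, -0.26, -0.824]
contact_force: [-8.6, 2.1, 10.9]
grip_width: 0.0411
gripper_force: 43.8
```

Request:
arm_command:
  plan: "0 -0.001 0 0;0 -0.001 0 0;0 0 0 0"

```text
clock: 11.88
tcp_pos: [0.5665, -0.1772, 0.0779]
orientation: [-2.908, -0.256, -0.823]
contact_force: [-6.7, -0.7, 5.1]
grip_width: 0.0402
gripper_force: 45.4
```

```bash
python3 - <<'E'
from h import *
o=r.get_obs();p,d=eyes.grab_frame("side");np.savez("side1.npz",p=p,d=d)
a=p[165:235,215:290][:,:,::-1]
b=np.load("side0.npz")["p"][165:235,215:290][:,:,::-1]
cv2.imwrite("pics/s1.png",cv2.resize(np.hstack([b,a]),(800,380),interpolation=cv2.INTER_CUBIC))
E
```

```text
(no output)
```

View pics/s1.png

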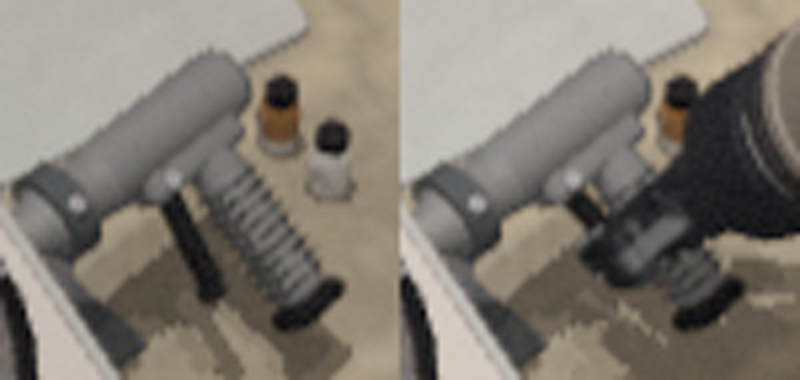

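The right half shows the trigger pulled in, nearly parallel to the grip, and the opening matches the stop (about 40–41 mm). Now I release, stroke again and release.

Request:
arm_command:
  plan: "0 0 0 0;0 0 0 0;0 0 0 0;0 0 0 0;0 0 0 0;0 0 0 0;0 0 0 0;0 0 0 0;0 0 0 0;0 0 0 0;0 0 0 0;0 0 0 0;0 0 0 0;0 0 0 0;0 0 0 0;0 0 0 0"
  hand: -1

```text
clock: 13.92
tcp_pos: [0.567, -0.1767, 0.0779]
orientation: [-2.907, -0.256, -0.824]
contact_force: [0.4, -0.2, 0.1]
grip_width: 0.0855
gripper_force: 0.0
```

```bash
python3 s.py; python3 - <<'E'
from h import *
t=GO+GR@np.array([.003,.0045,-.062]);print(rel(t)) 
E
```

```text
13.925 [ 0.67   0.507 -0.362  2.179 -1.366  0.17   0.319] [ 0.567  -0.1767  0.0779] [ 0.4 -0.2  0.1]
[[ 0.839  0.191  0.51 ]
 [ 0.132 -0.98   0.15 ]
 [ 0.528 -0.059 -0.847]]
[-0.00231568  0.00275816  0.00293817]
```

Request:
arm_command:
  plan: "0 0 0 0;0 0 0 0;0 0 0 0;0 0 0 0;0 0 0 0;0 0 0 0;0 0 0 0;0 0 0 0;0 0 0 0;0 0 0 0;0 0 0 0;0 0 0 0"
  hand: 1

```text
clock: 15.42
tcp_pos: [0.5665, -0.1772, 0.0784]
orientation: [-2.908, -0.258, -0.824]
contact_force: [-8.9, 0.1, 10.3]
grip_width: 0.0408
gripper_force: 43.8
```

Request:
arm_command:
  plan: "0 0 0 0;0 0 0 0;0 0 0 0;0 0 0 0;0 0 0 0;0 0 0 0;0 0 0 0;0 0 0 0;0 0 0 0;0 0 0 0;0 0 0 0;0 0 0 0;0 0 0 0;0 0 0 0"
  hand: -1

```text
clock: 17.18
tcp_pos: [0.567, -0.1768, 0.0778]
orientation: [-2.907, -0.256, -0.823]
contact_force: [-0.1, 0.3, 0.2]
grip_width: 0.0853
gripper_force: 0.0
```

Request:
arm_command:
  plan: "0 0 -0.05 0;0 0 -0.06 0;0.02 -0.033 -0.0373 0;0.02 -0.033 -0.0373 0;0.02 -0.033 -0.0373 0;0.02 -0.033 -0.0373 0;0.02 -0.033 -0.0373 0;0.02 -0.033 -0.0373 0;0.02 -0.033 -0.0373 0;0.02 -0.033 -0.0373 0;0.02 -0.033 -0.0373 0;0.02 -0.033 -0.0373 0"
  hand: -0.3

```text
clock: 18.68
tcp_pos: [0.4381, 0.1018, 0.6136]
orientation: [-2.91, -0.259, -0.809]
contact_force: [0.5, 0.6, 0.6]
grip_width: 0.0555
gripper_force: 0.0
```

```bash
python3 s.py
```

```text
18.675 [ 0.084 -0.335 -0.301  1.724 -0.142  1.188 -1.607] [0.4381 0.1018 0.6136] [0.5 0.6 0.6]
[[ 0.844  0.193  0.501]
 [ 0.134 -0.979  0.151]
 [ 0.52  -0.061 -0.852]]
```

Request:
arm_command:
  plan: "-0.0294 -0.0208 0.0494 0;-0.0294 -0.0208 0.0494 0;-0.0294 -0.0208 0.0494 0;-0.0294 -0.0208 0.0494 0;-0.0294 -0.0208 0.0494 0"

```text
clock: 19.3
tcp_pos: [0.4201, 0.2216, 0.3305]
orientation: [-2.91, -0.259, -0.807]
contact_force: [2.1, -0.6, -0.8]
grip_width: 0.0556
gripper_force: 0.0
```

```bash
python3 s.py
```

```text
19.3 [-0.044 -0.186 -0.622  2.224  0.175  0.564 -2.204] [0.4201 0.2216 0.3305] [ 2.1 -0.6 -0.8]
[[ 0.844  0.193  0.5  ]
 [ 0.134 -0.979  0.151]
 [ 0.519 -0.061 -0.852]]
```

Request:
arm_command:
  plan: "0.002 0.0565 0.0178 0;0.002 0.0565 0.0178 0;0.002 0.0565 0.0178 0;0.002 0.0565 0.0178 0;0 0 0 0"

```text
clock: 19.92
tcp_pos: [0.5036, 0.0164, 0.263]
orientation: [-2.913, -0.249, -0.801]
contact_force: [-0.6, 0.3, -0.1]
grip_width: 0.0553
gripper_force: 0.0
```

```bash
python3 s.py; python3 - <<'E'
from h import *
o=r.get_obs();p,d=eyes.grab_frame("wrist");np.savez("w3.npz",p=p,d=d,pos=o["tcp_pos"],ori=o["orientation"]);cv2.imwrite("pics/w3.png",p[:,:,::-1])
E
```

```text
19.925 [-0.061 -0.041 -0.031  2.294 -0.295  0.366 -1.244] [0.5036 0.0164 0.263 ] [-0.6  0.3 -0.1]
[[ 0.847  0.187  0.497]
 [ 0.128 -0.98   0.149]
 [ 0.516 -0.063 -0.855]]
```

View pics/w3.png

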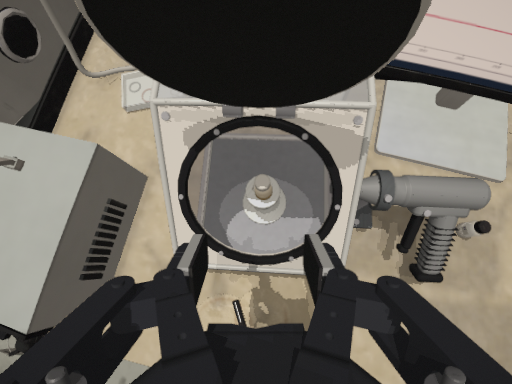

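The wrist view shows the cap top near (262,181), the vial's foot on the pedestal near (264,200), the rim centred near (260,190), and the trigger out at (410,232).

```bash
python3 - <<'E'
from h import *
z=np.load("w3.npz");p,d=z["p"],z["d"];C=cam("wrist",{"tcp_pos":z["pos"],"orientation":z["ori"]});X=cloud(C,d)
k=np.zeros(d.shape,bool);k[160:225,235:295]=1
for a,b in((.128,.137),(.12,.128),(.105,.118),(.092,.102),(.08,.089)):
    m=k&(X[...,2]>a)&(X[...,2]<b);q=X[m];uv=np.argwhere(m)
    print(a,len(q),q.mean(0).round(4) if len(q) else'', (q.max(0)-q.min(0)).round(4) if len(q) else '',uv.min(0)[::-1],uv.max(0)[::-1])
k[:]=0;k[110:270,172:350]=1;k&=(p.max(2)<50)&(X[...,2]>.1)&(X[...,2]<.23)
P=X[k]
for _ in range(5):
    A=np.c_[P[:,:2],np.ones(len(P))]
    c=P.mean(0);vt=np.linalg.svd(P-c,full_matrices=False)[2];n=vt[2]*np.sign(vt[2][2]);q=(P-c)@vt[:2].T
    x=np.linalg.lstsq(np.c_[2*q,np.ones(len(q))],(q**2).sum(1),rcond=None)[0];cc=c+x[:2]@vt[:2];rr=np.sqrt(x[2]+x[0]**2+x[1]**2)
    P=P[(abs((P-cc)@n)<.006)&(abs(np.linalg.norm(P-cc,axis=1)-rr)<.01)]
print(cc,n,rr,len(P)); print("box org",cc-.0065*n+.026*np.array([np.cos(yaw),np.sin(yaw),0]))
print(onplane(C,(262,181),.132))
E
```

```text
0.128 201 [0.5824 0.0307 0.1312] [0.0175 0.0172 0.0049] [255 174] [270 189]
0.12 23 [0.5765 0.0288 0.1245] [0.0085 0.0165 0.0063] [255 184] [270 190]
0.105 105 [0.5768 0.0289 0.1139] [0.0177 0.0224 0.0128] [253 180] [272 196]
0.092 34 [0.5748 0.0281 0.0967] [0.0111 0.02   0.0093] [255 190] [272 198]
0.08 524 [0.5792 0.0318 0.084 ] [0.0434 0.0429 0.0089] [246 175] [279 208]
[0.5560251  0.02909398 0.16057594] [-0.64334562 -0.07957381  0.7614292 ] 0.07421215442990309 3685
box org [0.58594747 0.03327464 0.15562665]
[[0.58256211 0.0309476  0.132     ]]
```

Request:
arm_command:
  plan: "-0.002 0.003 0.035 0;-0.002 0.003 0.035 0;-0.002 0.003 0.03 0;0 0 0 0"

```text
clock: 20.48
tcp_pos: [0.5441, 0.0287, 0.1837]
orientation: [-2.902, -0.26, -0.795]
contact_force: [-0.1, -0.4, 0.0]
grip_width: 0.0558
gripper_force: 0.0
```

```bash
python3 s.py; python3 -c "
from h import *
print(rel([.585,.0317,.1147]))"
```

```text
20.475 [-0.177  0.167  0.08   2.305 -0.752  0.182 -0.784] [0.5441 0.0287 0.1837] [-0.1 -0.4  0. ]
[[ 0.847  0.197  0.494]
 [ 0.133 -0.978  0.161]
 [ 0.514 -0.071 -0.855]]
[-0.00041438  0.00998284  0.07963149]
```

Request:
arm_command:
  plan: "0 0.003 0.015 0;0 0.003 0.015 0;0 0.003 0.012 0;0 0 0 0"

```text
clock: 20.98
tcp_pos: [0.5672, 0.0258, 0.1487]
orientation: [-2.901, -0.259, -0.799]
contact_force: [-0.6, 0.2, -0.2]
grip_width: 0.0552
gripper_force: 0.0
```

```bash
python3 s.py; python3 -c "
from h import *
print(rel([.585,.0317,.1147]))"
```

```text
20.975 [-0.247  0.274  0.179  2.29  -1.32   0.171 -0.21 ] [0.5672 0.0258 0.1487] [-0.6  0.2 -0.2]
[[ 0.846  0.196  0.496]
 [ 0.132 -0.978  0.162]
 [ 0.517 -0.071 -0.853]]
[-0.00170733  0.0001512   0.03881197]
```

Request:
arm_command:
  plan: "-0.001 0 0.012 0;-0.001 0 0.01 0;0 0 0.006 0;0 0 0 0"

```text
clock: 21.48
tcp_pos: [0.5819, 0.0282, 0.1315]
orientation: [-2.905, -0.262, -0.775]
contact_force: [-1.1, 3.7, -0.1]
grip_width: 0.0555
gripper_force: 0.0
```

```bash
python3 s.py; python3 -c "
from h import *
print(rel([.585,.0317,.1147]))"
```

```text
21.475 [-0.22   0.329  0.15   2.257 -1.364  0.171 -0.165] [0.5819 0.0282 0.1315] [-1.1  3.7 -0.1]
[[ 0.854  0.198  0.482]
 [ 0.135 -0.977  0.163]
 [ 0.503 -0.074 -0.861]]
[-0.00529556 -0.00152742  0.01653064]
```

Request:
arm_command:
  plan: "-0.003 -0.001 0.006 0;-0.003 -0.001 0.006 0;-0.001 0 0.005 0;0 0 0 0"

```text
clock: 21.98
tcp_pos: [0.5859, 0.0316, 0.1205]
orientation: [-2.908, -0.266, -0.752]
contact_force: [-3.3, 6.0, -1.1]
grip_width: 0.0555
gripper_force: 0.0
```

```bash
python3 s.py; python3 -c "
from h import *
print(rel([.585,.0317,.1147]))
o=r.get_obs();p,d=eyes.grab_frame('wrist');cv2.imwrite('pics/w4.png',p[:,:,::-1])"
```

```text
21.975 [-0.212  0.357  0.137  2.243 -1.365  0.172 -0.165] [0.5859 0.0316 0.1205] [-3.3  6.  -1.1]
[[ 0.86   0.201  0.468]
 [ 0.138 -0.976  0.165]
 [ 0.49  -0.078 -0.868]]
[-0.0036027   0.00015739  0.00467509]
```

View pics/w4.png

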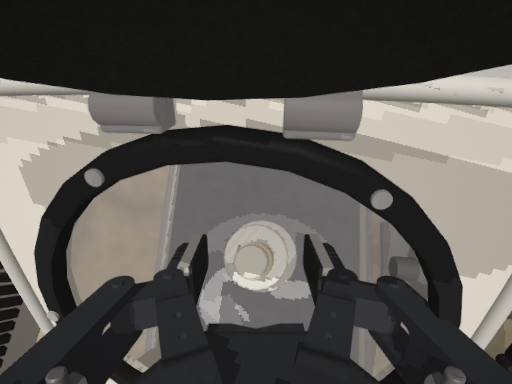

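Request:
arm_command:
  plan: "0 0 0 0;0 0 0 0;-0.002 -0.001 0.003 0;-0.002 -0.001 0.002 0;0 0 0 0"
  hand: 0.05
  grip_force: 25

```text
clock: 22.65
tcp_pos: [0.5865, 0.031, 0.118]
orientation: [-2.912, -0.263, -0.748]
contact_force: [-0.2, -0.0, -0.1]
grip_width: 0.0407
gripper_force: 0.0
```

```bash
python3 s.py; python3 -c "
from h import *
print(rel([.585,.0317,.1147]))"
```

```text
22.65 [-0.214  0.363  0.139  2.241 -1.366  0.17  -0.167] [0.5865 0.031  0.118 ] [-0.2 -0.  -0.1]
[[ 0.862  0.198  0.466]
 [ 0.137 -0.977  0.162]
 [ 0.487 -0.076 -0.87 ]]
[-0.00280599 -0.00068895  0.00224483]
```

Contact gone. Close on the vial.

Request:
arm_command:
  plan: "0 0 0 0;0 0 0 0;0 0 0 0;0 0 0 0;0 0 0 0;0 0 0 0"
  hand: 1

```text
clock: 23.4
tcp_pos: [0.5866, 0.031, 0.1181]
orientation: [-2.912, -0.263, -0.748]
contact_force: [-0.9, -0.6, 1.8]
grip_width: 0.0206
gripper_force: 25.5
```

```bash
python3 s.py
```

```text
23.4 [-0.214  0.363  0.139  2.241 -1.366  0.17  -0.167] [0.5866 0.031  0.1181] [-0.9 -0.6  1.8]
[[ 0.862  0.198  0.466]
 [ 0.137 -0.977  0.162]
 [ 0.488 -0.076 -0.87 ]]
```

Request:
arm_command:
  plan: "0.002 0 -0.008 0;0.001 0 -0.015 0;0 -0.002 -0.025 0;0 -0.002 -0.025 0;0 -0.002 -0.03 0;0 -0.002 -0.03 0;0 0 -0.03 0;0 0 0 0"

```text
clock: 24.4
tcp_pos: [0.5118, 0.0131, 0.2637]
orientation: [-2.907, -0.264, -0.753]
contact_force: [0.7, 0.8, -0.5]
grip_width: 0.0202
gripper_force: 25.3
```

```bash
python3 s.py; python3 - <<'E'
from h import *
o=r.get_obs();p,d=eyes.grab_frame("wrist");np.savez("w5.npz",p=p,d=d,pos=o["tcp_pos"],ori=o["orientation"]);q,e=eyes.grab_frame("side");np.savez("s5.npz",p=q,d=e)
cv2.imwrite("pics/w5.png",np.hstack([p[150:384,130:430],cv2.resize(q[120:300,120:280],None,fx=1.3,fy=1.3)[:234]])[:,:,::-1])
E
```

```text
24.4 [-0.814 -0.08   0.735  2.292 -0.201  0.413 -1.292] [0.5118 0.0131 0.2637] [ 0.7  0.8 -0.5]
[[ 0.86   0.2    0.469]
 [ 0.137 -0.977  0.165]
 [ 0.491 -0.078 -0.868]]
```

View pics/w5.png

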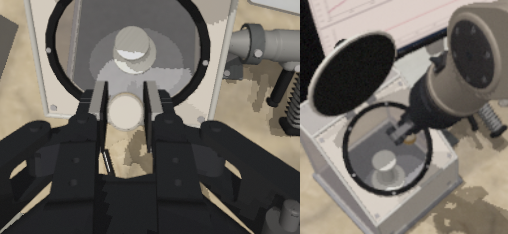

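The left part shows the white cap held between the pads at crop (125,110), outside the port. The pedestal is empty. Next I locate the pan.

```bash
python3 - <<'E'
from h import *
for n,b in(("top",(325,190,395,245)),("side",(310,150,375,205))):
    z=np.load(n+"0.npz");p=z["p"];C=cam(n)
    crop=p[b[1]:b[3],b[0]:b[2]];g=crop.min(2)
    m=((g>110)&(g<190)&(crop.max(2)-g<25)).astype(np.uint8)
    m=cv2.morphologyEx(m,cv2.MORPH_OPEN,np.ones((5,5)))
    cs=cv2.findContours(m,0,cv2.CHAIN_APPROX_NONE)[0];c=max(cs,key=cv2.contourArea)
    P=onplane(C,c[:,0,:]+np.array(b[:2]),.056)[:,:2]
    x=np.linalg.lstsq(np.c_[2*P,np.ones(len(P))],(P**2).sum(1),rcond=None)[0]
    print(n,x[:2],np.sqrt(x[2]+x[0]**2+x[1]**2),np.median(crop[20:30,25:40].reshape(-1,3),0))
    X=cloud(C,z["d"]);mm=np.zeros(z["d"].shape,bool);mm[b[1]:b[3],b[0]:b[2]]=m>0;print(np.median(X[mm],0))
t=np.array([.529,-.440,.26]);print(rel(t))
E
```

```text
top [ 0.52109108 -0.44484054] 0.06934186844242088 [141.  135.  134.5]
[ 0.52149652 -0.44055303  0.05498214]
side [ 0.53016249 -0.4447134 ] 0.057395492643806306 [167.5 164.  164. ]
[ 0.52610169 -0.43916107  0.05377436]
[-0.04802992  0.44668851 -0.06468662]
```

Request:
arm_command:
  plan: "-0.0052 0.05 -0.0069 0;-0.0052 0.05 -0.0069 0;-0.0052 0.05 -0.0069 0;-0.0052 0.05 -0.0069 0;-0.0052 0.05 -0.0069 0;-0.0052 0.05 -0.0069 0;-0.0052 0.05 -0.0069 0;-0.0052 0.05 -0.0069 0;-0.0052 0.05 -0.0069 0;0 0 0 0;0 0 0 0"

```text
clock: 25.88
tcp_pos: [0.5301, -0.4319, 0.2551]
orientation: [-2.912, -0.26, -0.737]
contact_force: [0.3, 0.8, -0.6]
grip_width: 0.0206
gripper_force: 25.3
```

```bash
python3 s.py; python3 - <<'E'
from h import *
o=r.get_obs();p,d=eyes.grab_frame("wrist");np.savez("w6.npz",p=p,d=d,pos=o["tcp_pos"],ori=o["orientation"]);cv2.imwrite("pics/w6.png",p[:,:,::-1])
E
```

```text
25.875 [ 0.13   0.585  0.963  1.771 -1.099  1.169  0.139] [ 0.5301 -0.4319  0.2551] [ 0.3  0.8 -0.6]
[[ 0.866  0.197  0.459]
 [ 0.135 -0.977  0.164]
 [ 0.481 -0.079 -0.873]]
```

View pics/w6.png

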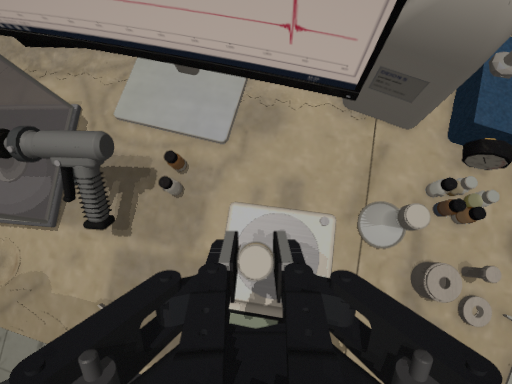

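The pan shows around the held cap (cap at (255,262)), with its top edge at row ~212 and its right edge at column ~319. The bystanders at (175,160) and (172,187) are well clear.

```bash
python3 - <<'E'
from h import *
from scipy.optimize import least_squares
z=np.load("w6.npz");p,d=z["p"],z["d"];C=cam("wrist",{"tcp_pos":z["pos"],"orientation":z["ori"]});X=cloud(C,d)
g=p.min(2).astype(int)
print(g[225,222:340:4]); print(g[200:300:4,300])
k=(abs(X[...,2]-.056)<.008)&(g>100);k[:,:200]=0;k[:,350:]=0;k[:195]=0;k[310:]=0
lo=(k&(g<190)).astype(np.uint8);lo=cv2.morphologyEx(lo,cv2.MORPH_OPEN,np.ones((3,3)))
hi=(k&(g>=195));near=cv2.dilate(hi.astype(np.uint8),np.ones((3,3)))
uv=np.argwhere(lo&near)[:,::-1];print(len(uv))
P=onplane(C,uv,.056)[:,:2]
f=least_squares(lambda c:np.hypot(*(P-c).T)-.054,[.53,-.443],loss="soft_l1",f_scale=.002);print(f.x,np.median(abs(f.fun)))
uv2=np.array([(255,262)]);print("cap",X[262,255],onplane(C,uv2,.2685))
b=np.array([[285,211],[319,250]]);print(onplane(C,b,.056))
E
```

```text
[115 116 170 173 173 173 167 157 156 155 155 155 156 155 154 155 153 150
 149 149 149 153 165 166 166 112 146 165 146 106]
[101  99 103 145 166 152 149 151 149 147 150 122  69  43  20  19  19  25
  32  21  21  23  19  16  22]
0
[ 0.53  -0.443] nan
cap [ 0.52743073 -0.43451724  0.26798737] [[ 0.52746357 -0.43455281  0.2685    ]]
[[ 0.58481421 -0.44551444  0.056     ]
 [ 0.54403061 -0.49591561  0.056     ]]
  return _methods._mean(a, axis=axis, dtype=dtype,
  ret = ret.dtype.type(ret / rcount)
```

```bash
python3 - <<'E'
from h import *
from scipy.optimize import least_squares
z=np.load("w6.npz");p=z["p"];C=cam("wrist",{"tcp_pos":z["pos"],"orientation":z["ori"]})
g=cv2.medianBlur(p.min(2),3).astype(int)
uv=[]
for v in range(214,240,2):
    for c,s in((275,-1),(290,1)):
        u=c
        while 130<g[v,u]<161 and 200<u<345:u+=s
        if g[v,u]>=161:uv.append((u-.5*s,v))
for v in range(240,276,2):
    u=305
    while 130<g[v,u]<161 and u<345:u+=1
    if g[v,u]>=161:uv.append((u-.5,v))
P=onplane(C,uv,.056)[:,:2];P=P[np.hypot(*(P-[.53,-.443]).T)<.066]
f=least_squares(lambda c:np.hypot(*(P-c).T)-.054,[.53,-.443],loss="soft_l1",f_scale=.001);print(len(P),f.x,np.median(abs(f.fun)))
E
```

```text
27 [ 0.52786826 -0.44468124] 0.00019238477911004415
```

Request:
arm_command:
  plan: "-0.0155 0.0045 0.0273 0;-0.0155 0.0045 0.0273 0;-0.0155 0.0045 0.0273 0;-0.0155 0.0045 0.0273 0;-0.0155 0.0045 0.0273 0;0 0 0 0;0 0 0 0"

```text
clock: 26.8
tcp_pos: [0.5311, -0.4419, 0.1002]
orientation: [-2.913, -0.263, -0.741]
contact_force: [-0.3, 0.3, 1.7]
grip_width: 0.0203
gripper_force: 25.3
```

```bash
python3 s.py; python3 - <<'E'
from h import *
o=r.get_obs();p,d=eyes.grab_frame("wrist");C=cam("wrist",o);X=cloud(C,d);print(X[262,255])
q,e=eyes.grab_frame("side");np.savez("s7.npz",p=q)
T=R.from_rotvec(o["orientation"]).as_matrix();print("down 1mm tool:",T.T@[0,0,-.001])
E
```

```text
26.8 [ 0.271  0.769  0.776  1.847 -1.318  1.023  0.394] [ 0.5311 -0.4419  0.1002] [-0.3  0.3  1.7]
[[ 0.865  0.198  0.461]
 [ 0.137 -0.977  0.162]
 [ 0.483 -0.077 -0.872]]
[ 0.52844828 -0.44465982  0.11473271]
down 1mm tool: [-4.83032326e-04  7.72612626e-05  8.72187175e-04]
```

Request:
arm_command:
  plan: "-0.0015 0.0002 0.0026 0;-0.0015 0.0002 0.0026 0;0 0 0 0;0 0 0 0"

```text
clock: 27.4
tcp_pos: [0.5301, -0.4423, 0.093]
orientation: [-2.913, -0.261, -0.739]
contact_force: [0.3, -0.7, -0.1]
grip_width: 0.0206
gripper_force: 25.3
```

Request:
arm_command:
  plan: "-0.0005 0 0.0009 0;-0.0005 0 0.0009 0;0 0 0 0;0 0 0 0"

```text
clock: 27.9
tcp_pos: [0.5301, -0.4421, 0.0909]
orientation: [-2.913, -0.261, -0.739]
contact_force: [-0.2, -0.3, -0.2]
grip_width: 0.0205
gripper_force: 25.3
```

Request:
arm_command:
  plan: "-0.0005 0 0.0009 0;0 0 0 0;0 0 0 0"

```text
clock: 28.28
tcp_pos: [0.5301, -0.442, 0.0899]
orientation: [-2.913, -0.261, -0.739]
contact_force: [1.0, -0.1, -0.5]
grip_width: 0.0204
gripper_force: 25.3
```

Request:
arm_command:
  plan: "-0.0005 0 0.0009 0;0 0 0 0;0 0 0 0"

```text
clock: 28.65
tcp_pos: [0.5302, -0.442, 0.0892]
orientation: [-2.913, -0.261, -0.74]
contact_force: [-0.5, 0.5, 3.5]
grip_width: 0.0206
gripper_force: 25.6
```

Request:
arm_command:
  plan: "-0.0005 0 0.0009 0;0 0 0 0;0 0 0 0"

```text
clock: 29.02
tcp_pos: [0.5304, -0.442, 0.089]
orientation: [-2.912, -0.262, -0.742]
contact_force: [-2.7, 2.8, 7.7]
grip_width: 0.0208
gripper_force: 26.1
```

Request:
arm_command:
  plan: "0.0004 0 -0.0008 0;0 0 0 0;0 0 0 0"

```text
clock: 29.4
tcp_pos: [0.5303, -0.442, 0.0891]
orientation: [-2.913, -0.261, -0.74]
contact_force: [-0.9, 1.3, 4.7]
grip_width: 0.0203
gripper_force: 25.8
```

Request:
arm_command:
  plan: "0 0 0 0;0 0 0 0;0 0 0 0;0 0 0 0;0 0 0 0;0 0 0 0;0 0 0 0;0 0 0 0"
  hand: -0.2

```text
clock: 30.4
tcp_pos: [0.5301, -0.4419, 0.0888]
orientation: [-2.913, -0.261, -0.739]
contact_force: [0.1, 0.2, -0.4]
grip_width: 0.0511
gripper_force: 0.0
```

Request:
arm_command:
  plan: "0 0 -0.01 0;0 0 -0.03 0;0 0 -0.05 0;0 0 -0.05 0;0 0 -0.05 0;0 0 0 0;0 0 0 0"

```text
clock: 31.28
tcp_pos: [0.4427, -0.4723, 0.2545]
orientation: [-2.912, -0.261, -0.74]
contact_force: [0.8, 0.2, -0.7]
grip_width: 0.0511
gripper_force: 0.0
```

```bash
python3 s.py; python3 - <<'E'
from h import *
o=r.get_obs();p,d=eyes.grab_frame("wrist");np.savez("w8.npz",p=p,d=d)
X=cloud(cam("wrist",o),d)
m=(X[...,2]>.06)&(X[...,2]<.12)&(np.hypot(X[...,0]-.528,X[...,1]+.4447)<.04)
q=X[m];t=q[q[:,2]>.098];b=q[(q[:,2]>.062)&(q[:,2]<.09)];print(len(q),t.mean(0),t.max(0),b.mean(0) if len(b) else 0)
q,e=eyes.grab_frame("side");t=eyes.grab_frame("top")[0]
cv2.imwrite("pics/end.png",np.hstack([p[120:320,130:380],cv2.resize(q[140:240,240:380],(280,200)),cv2.resize(t[150:250,200:400],(270,200))])[:,:,::-1])
E
```

```text
31.275 [ 0.285  0.542  0.934  1.81  -1.042  1.202  0.259] [ 0.4427 -0.4723  0.2545] [ 0.8  0.2 -0.7]
[[ 0.865  0.197  0.461]
 [ 0.136 -0.977  0.163]
 [ 0.483 -0.079 -0.872]]
353 [ 0.52601694 -0.44217705  0.10224125] [ 0.53478909 -0.43331945  0.10401556] [ 0.52038372 -0.44533686  0.08040207]
```

View pics/end.png

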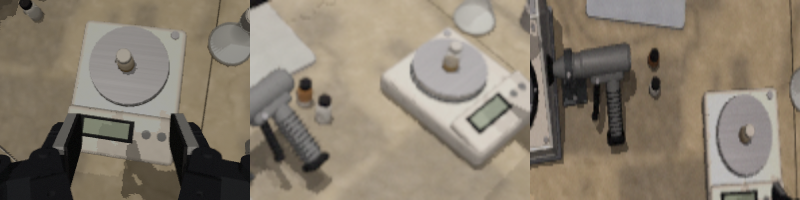

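The vial stands upright near the middle of the pan, cap top at z ≈ 0.103. The trigger is out, the bystanders are in place and the gripper is clear.

```bash
python3 -c "
from h import *
print(ticket.hand_in())"
```

```text
the job is handed in; nothing more can be done
None
```

I gave the vial two full trigger strokes, brought it out through the port, stood it upright near the middle of the balance pan and handed the job in at about 31 s; the hand-in returned no verdict. My only evidence that the trigger passed 0.24 rad was the finger opening (about 40–41 mm, as expected at the stop) and a camera view.

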